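# Sort solder pallets into hooded bays by colour

## Task

Slide each loaded solder pallet along the bench into the hooded bay whose roof sign has the colour of its end blocks: first the yellow one, then the blue one with the black heat sink, then the blue one with the white relays. Push each in under the hood until you feel it press on the hidden sprung stop with more than 4 N but never over 20 N, and leave it lying there square. Do not lift the pallets off the bench and leave the other things alone.

Things in the scene. Friction and masses are not known exactly. Their poses are not given: they have to be found in the camera images.
- pallet_yellow: Loose dark grey solder pallet 70 (x) x 120 (y) x 12 mm, with a yellow upright block across both short ends (70 wide, 10 thick, 28 high, outer faces at y = +-60 mm: push on these). Carries a green board with a copper coil and two dark round capacitors, top at most 42 mm. 0.25 to 0.49 kg. Origin: underside centre, z up, y along its length; either end may lead.
- pallet_blue_sink: Loose dark grey solder pallet 70 (x) x 120 (y) x 12 mm, with a blue upright block across both short ends (70 wide, 10 thick, 28 high, outer faces at y = +-60 mm: push on these). Carries a green board with one large black finned heat sink, top at most 42 mm. 0.25 to 0.49 kg. Origin: underside centre, z up, y along its length; either end may lead.
- pallet_blue_relay: Loose dark grey solder pallet 70 (x) x 120 (y) x 12 mm, with a blue upright block across both short ends (70 wide, 10 thick, 28 high, outer faces at y = +-60 mm: push on these). Carries a green board with two white relay blocks and a grey connector strip, top at most 42 mm. 0.25 to 0.49 kg. Origin: underside centre, z up, y along its length; either end may lead.
- sign_yellow: Flat yellow bar 320 (x) x 34 (y) x 6 mm fixed across the roof of the bay that takes yellow pallets (left or right, it changes). Origin: centre of its underside, 70 mm above the bench, 84 mm inside that bay's mouth, mid-width; a rightly placed pallet's centre is within 16 mm of it in y.
- sign_blue: Flat blue bar 320 (x) x 34 (y) x 6 mm fixed across the roof of the bay that takes blue pallets (left or right, it changes). Origin: centre of its underside, 70 mm above the bench, 84 mm inside that bay's mouth, mid-width; a rightly placed pallet's centre is within 16 mm of it in y.
- bay_left: Fixed hooded steel bay, left (+y); no floor. Inside 350 (x) x 66 high x 185 deep (y); walls 5, roof 4 mm, clear at the mouth. Mouth faces the bench centre, at y = -92.5 mm; pallets enter towards +y, two fit side by side. Hidden full-width sprung bar inside (2.5 N/mm, 18 mm travel), set anew each time: met when a pallet's trailing end is 10 to 28 mm inside the mouth. Origin: footprint centre.
- bay_right: Fixed hooded steel bay, right (-y); no floor. Inside 350 (x) x 66 high x 185 deep (y); walls 5, roof 4 mm, clear at the mouth. Mouth faces the bench centre, at y = +92.5 mm; pallets enter towards -y, two fit side by side. Hidden full-width sprung bar inside (2.5 N/mm, 18 mm travel), set anew each time: met when a pallet's trailing end is 10 to 28 mm inside the mouth. Origin: footprint centre.
- spare_board: Bystander: bare green board 70 x 120 mm, no end blocks, parts up to 25 mm high. Origin: underside centre.
- flux_bottle: Bystander: white bottle with red cap, 54 mm across, 130 mm high. Origin: underside centre.
- solder_spool: Bystander: metal spool, 64 mm across, 40 mm high. Origin: underside centre.
- screwdriver: Bystander: red-handled screwdriver 180 mm long lying on the roof of the left bay, at the back.
- heat_sink: Bystander: loose finned aluminium heat sink 50 x 80 x 30 mm on the roof of the left bay, at the back. Origin: underside centre.
- brush: Bystander: brush 170 mm long lying on the roof of the right bay, at the back.

How it is judged:
On the way, in this order (a step that is already met when the one before it is completed fails the run):
1. The yellow pallet is in the bay of its colour, trailing end at least 8 mm inside the mouth, and pressed on the stop with over 4 N for 0.1 s (y of pallet_yellow in the frame of sign_yellow between -0.016 and 0.016 m and x of pallet_yellow in the frame of sign_yellow between -0.17 and 0.17 m and (contact force between pallet_yellow and bay_left above 4 N or contact force between pallet_yellow and bay_right above 4 N)), for 0.1 s.
2. The blue pallet with the heat sink is in the bay of its colour, trailing end at least 8 mm inside the mouth, and pressed on the stop with over 4 N for 0.1 s (y of pallet_blue_sink in the frame of sign_blue between -0.016 and 0.016 m and x of pallet_blue_sink in the frame of sign_blue between -0.17 and 0.17 m and (contact force between pallet_blue_sink and bay_left above 4 N or contact force between pallet_blue_sink and bay_right above 4 N)), for 0.1 s.
3. The blue pallet with the white relays is in the bay of its colour, trailing end at least 8 mm inside the mouth, and pressed on the stop with over 4 N for 0.1 s (y of pallet_blue_relay in the frame of sign_blue between -0.016 and 0.016 m and x of pallet_blue_relay in the frame of sign_blue between -0.17 and 0.17 m and (contact force between pallet_blue_relay and bay_left above 4 N or contact force between pallet_blue_relay and bay_right above 4 N)), for 0.1 s.
At the end, for the whole second after the job is handed in: All three pallets lie flat and still on the bench in the bay bearing their own colour's sign, each with its centre within 16 mm (in y) of the sign's centre line, so that its trailing end is 8 to 40 mm inside the mouth, and square to the bay within 0.15 rad (8 degrees) (y of pallet_yellow in the frame of sign_yellow between -0.016 and 0.016 m and x of pallet_yellow in the frame of sign_yellow between -0.17 and 0.17 m and angle between the y axis of pallet_yellow and the y axis of sign_yellow, either way round below 0.15 rad and angle between each of pallet_yellow, pallet_blue_sink, pallet_blue_relay's own z axis and vertical below 0.05 rad and height (world z) of each of pallet_yellow, pallet_blue_sink, pallet_blue_relay below 0.004 m and linear speed of each of pallet_yellow, pallet_blue_sink, pallet_blue_relay below 0.01 m/s and y of pallet_blue_sink in the frame of sign_blue between -0.016 and 0.016 m and x of pallet_blue_sink in the frame of sign_blue between -0.17 and 0.17 m and angle between the y axis of each of pallet_blue_sink, pallet_blue_relay and the y axis of sign_blue, either way round below 0.15 rad and y of pallet_blue_relay in the frame of sign_blue between -0.016 and 0.016 m and x of pallet_blue_relay in the frame of sign_blue between -0.17 and 0.17 m); the robot touches nothing.
It fails at once if a pallet is pressed against a bay or its stop with more than 20 N (contact force between any of pallet_yellow, pallet_blue_sink, pallet_blue_relay and bay_left above 20 N or contact force between any of pallet_yellow, pallet_blue_sink, pallet_blue_relay and bay_right above 20 N).
It fails at once if a pallet is lifted off the bench by more than 15 mm or tipped by more than 0.3 rad (height (world z) of any of pallet_yellow, pallet_blue_sink, pallet_blue_relay above 0.015 m or angle between any of pallet_yellow, pallet_blue_sink, pallet_blue_relay's own z axis and vertical above 0.3 rad).
It fails at once if a bystander (spare board, flux bottle, spool, screwdriver, loose heat sink, brush) is moved by more than 30 mm (distance of any of spare_board, flux_bottle, solder_spool, screwdriver, heat_sink, brush from where it was at the start of the episode above 0.03 m).
It also fails if it takes over 72 s, if anything falls off the work surface, if the arm or the gripper's body presses on something with over 40 N, if the wrist force passes 120 N, or if a joint passes its speed limit or range.

## Robot

A 6-joint arm with a two-finger parallel gripper is mounted at the origin on the work surface. World frame = base frame: x ahead of the robot, y to its left, z up, the work surface at z = 0. Lengths are in m, angles in rad, forces in N, time in s.
With the tool pointing down it reaches from about 0.35 to 0.775 m from the base axis. Payload 5.5 kg.
Tool frame: the origin (TCP) lies between the finger pads; the fingertips stand 8 mm ahead of it and the grasp point (between the pads) lies 11 mm behind it; z points along the fingers, y is the line along which they close (so a half turn about z gives the same grasp; the last joint's range is limited). The gripper opens to 85 mm and grips with 20 to 120 N. Pads are 22 mm wide; open, the fingers measure 114 mm over their backs; the gripper's body (76 mm by 85 mm) begins 54 mm behind the grasp point. The pads swing forward as they close: fully open they stand 13 mm farther back than shut.
Start: joints at [1.009, 0.313, 0.046, 1.304, 0, 1.431], TCP at [0.235, 0.525, 0.239] pointing down, gripper open.
Joint ranges: [-2.76, 2.76], [-0.86, 1.69], [-1.03, 1.26], [-2.2, 2.34], [-1.47, 1.5], [-3.14, 3.14]. Speed limits (rad/s): [2.57, 2.57, 3.14, 3.14, 3.14, 3.14].

## Interface

Orientations are given as a unit quaternion [w, x, y, z].
In Python, from workcell import env gives the robot as it stands.
- The arm moves only by the tool move_arm, never from a script. Its argument "moves" is one flat list of numbers, 5 for each row, row after row: the shift along the world's x, y, z in m, then the turn about the world's z in rad, then the finger opening in m, from 0 to 0.0854. A call has 1 to 12 rows; each row is the pose to reach, as a shift and turn from the pose commanded when the call began; what a row does not reach only later rows make up. A row lasts 1/12 s, in which the tool goes at most 41.7 mm and 7.16 degrees, less where a joint would pass 70% of its speed; a pose out of reach is approached as far as the arm can. A call with a gripper value outside its range is refused whole. The fingers move at their own pace and stop on an object; "newtons" is the grip in N (left out, the last holds). Time passes only in rows, so rows that repeat a pose let the fingers close. It gives the time, the measured TCP pose, the force, the opening and the grip force at its end, in the units of the state.
- env.get_state(): the state, without advancing time (a new reading comes with each control period).
- env.read_camera(name): name is "side" or "top" or "wrist"; returns a dict with "pixels" (400x640x3 uint8, red, green, blue), "camera_matrix" (3x3 intrinsics, pixels), "rvec" (rotation vector, rad) and "tvec" (3), from world to camera coordinates, as OpenCV has them. Camera axes: x right, y down, z forward; pixel columns grow to the right and rows downward; lengths in m; the calibration is good to about 2 mm. The wrist camera is an equidistant fisheye: a pixel r from the principal point sees the ray r / f radians off the axis. A picture is of the moment at which its call begins. There is no depth.
- env.hand_in(): hands the job in; it is judged then, once.
The state is a dict: "clock": time; "joint_pos": joint angles; "qvel": joint speeds; "tau": joint torques, N m; "tcp_pos": TCP position; "orientation": TCP orientation; "wrist_force": force on the tool from outside, world axes, zero at the start; "ft_torque": the same for the moment, N m; "finger_gap": finger opening in m; "grip_force": force on a finger pad.
Only numpy, scipy, OpenCV 4.12 (cv2) and the standard library are available. Lean on these libraries where they do the work, as an engineer would, in place of code of your own. Each camera call takes 0.05 s, during which the arm holds its last target. There are 200 camera calls.

## Working session

There is one attempt and no reset: what is moved stays moved. The work goes in short steps, Python scripts to look and compute and a tool call to move; the robot and the scene stay as the last step left them, time stands still between calls to the robot, and variables do not carry over. Pictures are saved under pics/ and viewed, at most 10 in all, crops included, and the job is handed in when it is done.

Besides the shell and the picture viewer there is one more tool, called by a JSON object that holds its "fn" and its "kwargs". move_arm: Moves the arm, as the interface text tells. Its arguments: {"type":"object","properties":{"moves":{"type":"array"},"newtons":{"type":"number"}},"required":["moves"]}

```bash
mkdir -p pics; cat > h.py <<'E'
from workcell import env
import numpy as np, cv2
def cam(n):
    c=env.read_camera(n); c['R']=cv2.Rodrigues(np.array(c['rvec'],float))[0]; c['t']=np.array(c['tvec'],float).ravel(); c['K']=np.array(c['camera_matrix'],float); return c
def ray(c,uv,z):
    d=c['R'].T@np.linalg.inv(c['K'])@np.array([uv[0],uv[1],1.]); o=-c['R'].T@c['t']
    return o+d*(z-o[2])/d[2]
def proj(c,p):
    q=c['K']@(c['R']@np.array(p,float)+c['t']); return q[:2]/q[2]
def save(c,n): cv2.imwrite('pics/'+n,c['pixels'][:,:,::-1])
E
python3 - <<'E'
from h import *
for n in('top','side'):
    c=cam(n); save(c,n+'0.png'); print(n,-c['R'].T@c['t'])
print(env.get_state())
E
```

```text
top [ 0.54038421 -0.00910629  1.00540369]
side [ 0.11099688 -0.5617941   0.78076414]
{'clock': 0.1, 'joint_pos': array([ 1.00935047e+00,  3.13925125e-01,  4.50684213e-02,  1.30358388e+00,
       -1.21616147e-05,  1.43121504e+00]), 'qvel': array([ 0.00122671, -0.00017348,  0.00309595,  0.00142335, -0.00061597,
        0.00031399]), 'tau': array([ 2.74660189e-03, -4.81724346e+01,  2.99245155e+01,  1.27028799e-02,
       -6.74884404e-05, -1.62009098e-05]), 'tcp_pos': array([0.23520253, 0.52420465, 0.23848824]), 'orientation': array([-2.76591424e-04,  2.09371536e-01,  9.77835816e-01, -7.74227811e-04]), 'wrist_force': array([-0.05600188, -0.30041731,  0.13040237]), 'ft_torque': array([-0.00498127, -0.05276659,  0.01512633]), 'grip_force': 0.0, 'finger_gap': 0.08564390955989556}
```

View pics/top0.png

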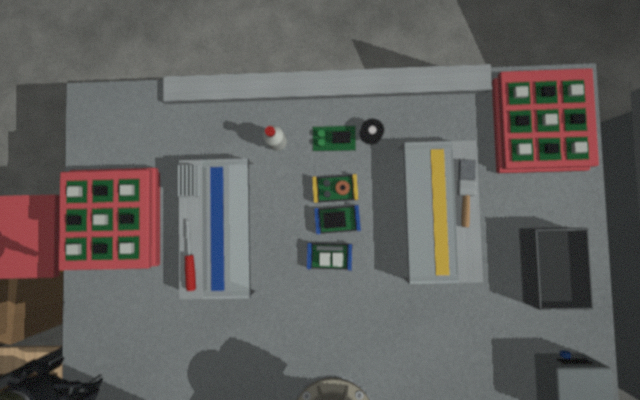

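View pics/side0.png

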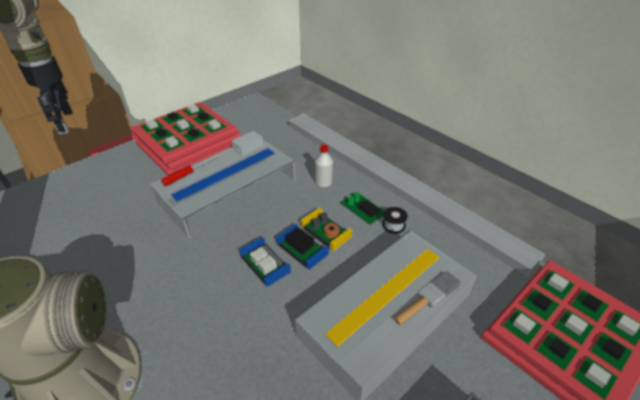

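The top view has +x up and +y left. The blue sign is on the left bay (column 217) and the yellow sign is on the right bay (column 440). The pallets are yellow at (335,188), sink at (337,219) and relay at (330,256). The flux bottle, spare board and spool stand farther out, in +x. The side view agrees.

```bash
cat > m.py <<'E'
from h import *
def measure(c=None,v=True):
    c=c or cam('top'); hsv=cv2.cvtColor(c['pixels'],cv2.COLOR_RGB2HSV); out=[]
    for col,lo,hi in(('yel',(20,120,60),(32,255,255)),('blu',(108,120,40),(125,255,255))):
        m=cv2.inRange(hsv,lo,hi); n,l,s,ce=cv2.connectedComponentsWithStats(m)
        for i in range(1,n):
            if s[i,4]<15: continue
            x,y,w,h,a=s[i]; z=.076 if a>600 else .028
            pts=np.argwhere(l==i)[:,::-1].astype(float)
            P=np.array([ray(c,p,z)[:2] for p in pts]); 
            r=cv2.minAreaRect(P.astype(np.float32)*1000)
            d=np.linalg.svd(P-P.mean(0))[2][0]; d*=np.sign(d[0])
            out.append((col,a,P.mean(0),d))
            if v: print(col,a,ce[i].round(1),P.mean(0).round(4),'x',P[:,0].min().round(3),P[:,0].max().round(3),'y',P[:,1].min().round(3),P[:,1].max().round(3),'ang(long axis from +x) %.3f'%np.arctan2(d[1],d[0]))
    return out
if __name__=='__main__':
    c=cam('top'); measure(c)
    cr=c['pixels'][120:310,160:500,::-1]; cv2.imwrite('pics/crop%d.png'%int(env.get_state()['clock']*100),cv2.resize(cr,None,fx=2.3,fy=2.3,interpolation=cv2.INTER_CUBIC))
    for n,uv,z in(('board',(334,138),.01),('boardR',(357,140),.0),('boardbot',(334,150),.0),('bottle',(276,138),.06),('spool',(372,131),.04),
     ('bayL mouth top',(248,159),.07),('bayL mouth bot',(248,298),.07),('bayR mouth top',(405,142),.07),('bayR bot',(411,283),.07)): print(n,ray(c,uv,z).round(3))
E
python3 m.py; ls pics
```

```text
yel 1575 [439.3 212.1] [ 0.5476 -0.2829] x 0.392 0.706 y -0.299 -0.267 ang(long axis from +x) 0.001
yel 105 [354.6 186.8] [ 0.621  -0.0741] x 0.588 0.653 y -0.08 -0.068 ang(long axis from +x) 0.041
yel 111 [314.9 189.1] [0.6178 0.0328] x 0.585 0.651 y 0.027 0.04 ang(long axis from +x) 0.032
blu 1468 [216.7 228.5] [0.5192 0.2865] x 0.364 0.678 y 0.271 0.302 ang(long axis from +x) 0.000
blu 91 [356.9 217.9] [ 0.5374 -0.0778] x 0.505 0.569 y -0.083 -0.071 ang(long axis from +x) 0.064
blu 102 [317.  220.6] [0.5326 0.0293] x 0.499 0.567 y 0.024 0.035 ang(long axis from +x) 0.039
blu 113 [308.9 255.2] [0.4406 0.0531] x 0.407 0.473 y 0.047 0.059 ang(long axis from +x) -0.061
blu 96 [349.1 256.9] [ 0.4341 -0.054 ] x 0.402 0.468 y -0.06 -0.048 ang(long axis from +x) -0.070
blu 53 [565.5 354.7] [ 0.1725 -0.6032] x 0.164 0.182 y -0.615 -0.592 ang(long axis from +x) 1.134
board [ 0.759 -0.023  0.01 ]
boardR [ 0.754 -0.087  0.   ]
boardbot [ 0.728 -0.022  0.   ]
bottle [0.753 0.131 0.06 ]
spool [ 0.769 -0.124  0.04 ]
bayL mouth top [0.698 0.204 0.07 ]
bayL mouth bot [0.339 0.209 0.07 ]
bayR mouth top [ 0.73  -0.205  0.07 ]
bayR bot [ 0.37  -0.206  0.07 ]
crop15.png
side0.png
top0.png
```

View pics/crop15.png

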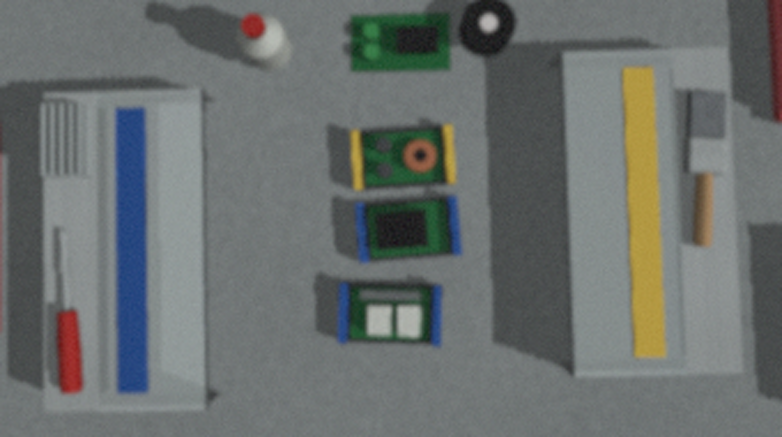

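```bash
python3 - <<'E'
from h import *
c=cam('side'); im=c['pixels'][:,:,::-1]
a=cv2.resize(im[130:260,140:310],(765,585),interpolation=cv2.INTER_CUBIC)
cv2.imwrite('pics/sideL.png',a)
w=cam('wrist'); save(w,'w0.png')
E
```

```text
(no output)
```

View pics/w0.png

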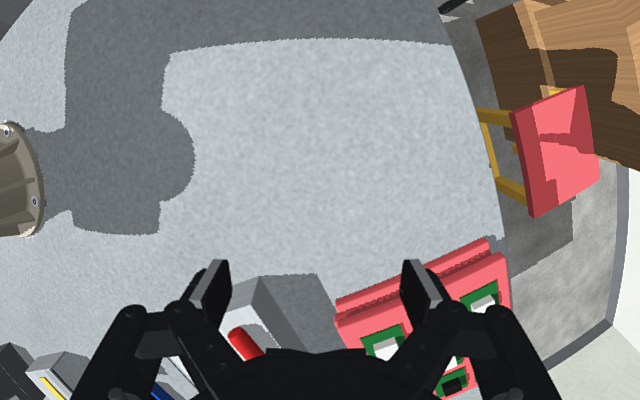

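View pics/sideL.png

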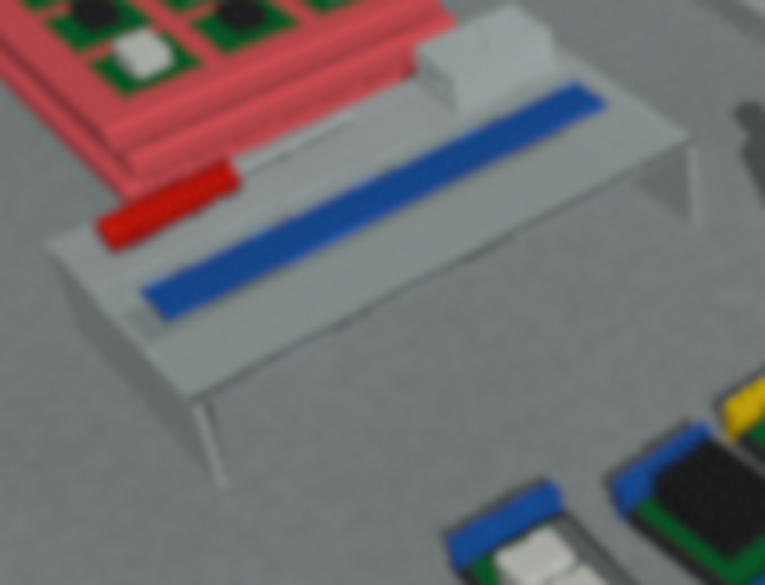

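The roofs reach right out to the mouths. In the wrist view the open pads are at about (215,285) and (415,285), with knuckles wider than the pads. I'll push with the fingers spread along x and the camera side facing away from the bay.

```bash
python3 - <<'E'
from h import *
from scipy.spatial.transform import Rotation as Ro
w=cam('wrist'); s=env.get_state(); q=s['orientation']; R=Ro.from_quat(np.r_[q[1:],q[0]])
print(R.as_matrix().round(3)); print('cam in tool',R.inv().apply(-w['R'].T@w['t']-s['tcp_pos']), 'axis', R.inv().apply(w['R'][2]))
E
```

```text
[[-0.912  0.409 -0.   ]
 [ 0.409  0.912 -0.001]
 [ 0.    -0.001 -1.   ]]
cam in tool [ 0.08125579  0.00093652 -0.13334101] axis [-0.31604571  0.0014536   0.94874285]
```

{"fn": "move_arm", "kwargs": {"moves": [0.385,-0.445,0,-1.15,0.03,0.385,-0.445,0,-1.15,0.03,0.385,-0.445,0,-1.15,0.03,0.385,-0.445,0,-1.15,0.03,0.385,-0.445,0,-1.15,0.03,0.385,-0.445,0,-1.15,0.03,0.385,-0.445,0,-1.15,0.03,0.385,-0.445,0,-1.15,0.03,0.385,-0.445,0,-1.15,0.03,0.385,-0.445,0,-1.15,0.03,0.385,-0.445,0,-1.15,0.03,0.385,-0.445,0,-1.15,0.03]}}

```text
clock: 1.3
tcp_pos: [0.5636, 0.1446, 0.2394]
orientation: [0.0, 0.708, 0.707, 0.0]
wrist_force: [0.2, 0.7, 0.5]
finger_gap: 0.0303
grip_force: 0.0
```

{"fn": "move_arm", "kwargs": {"moves": [0.056,-0.07,0,0,0.03,0.056,-0.07,0,0,0.03,0.056,-0.07,-0.02,0,0.03,0.056,-0.07,-0.06,0,0.03,0.056,-0.07,-0.1,0,0.03,0.056,-0.07,-0.14,0,0.03,0.056,-0.07,-0.175,0,0.03,0.056,-0.07,-0.2,0,0.03,0.056,-0.07,-0.215,0,0.03,0.056,-0.07,-0.225,0,0.03,0.056,-0.07,-0.225,0,0.03,0.056,-0.07,-0.225,0,0.03]}}

```text
clock: 2.3
tcp_pos: [0.6187, 0.0765, 0.0145]
orientation: [-0.0, 0.707, 0.707, -0.0]
wrist_force: [-0.3, 0.3, 0.7]
finger_gap: 0.03
grip_force: 0.0
```

{"fn": "move_arm", "kwargs": {"moves": [0,-0.008,0,0,0.03,0,-0.016,0,0,0.03,0,-0.022,0,0,0.03,0,-0.028,0,0,0.03,0,-0.034,0,0,0.03,0,-0.04,0,0,0.03,0,-0.048,0,0,0.03,0,-0.056,0,0,0.03,0,-0.064,0,0,0.03,0,-0.072,0,0,0.03,0,-0.08,0,0,0.03,0,-0.088,0,0,0.03]}}

```text
clock: 3.3
tcp_pos: [0.6184, -0.0123, 0.0142]
orientation: [-0.0, 0.708, 0.707, -0.0]
wrist_force: [-0.5, 3.3, 1.5]
finger_gap: 0.0298
grip_force: 1.4
```

```bash
python3 -c "
from m import *
print(env.get_state()['wrist_force'],env.get_state()['tcp_pos']);c=cam('top');measure(c);save(c,'t1.png')"
```

```text
[-0.47960261  3.34035082  1.52834392] [ 0.61840616 -0.01232782  0.01421129]
yel 1572 [439.3 212.1] [ 0.5475 -0.2829] x 0.392 0.706 y -0.299 -0.267 ang(long axis from +x) 0.001
yel 127 [377.9 188.1] [ 0.6157 -0.1364] x 0.581 0.651 y -0.143 -0.129 ang(long axis from +x) -0.009
blu 1463 [216.7 228.7] [0.5186 0.2866] x 0.364 0.676 y 0.271 0.302 ang(long axis from +x) 0.001
blu 49 [565.4 354.7] [ 0.1724 -0.6032] x 0.164 0.182 y -0.615 -0.592 ang(long axis from +x) 1.236
```

{"fn": "move_arm", "kwargs": {"moves": [0,-0.012,0,0,0.03,0,-0.024,0,0,0.03,0,-0.036,0,0,0.03,0,-0.048,0,0,0.03,0,-0.06,0,0,0.03,0,-0.072,0,0,0.03,0,-0.084,0,0,0.03,0,-0.096,0,0,0.03,0,-0.108,0,0,0.03,0,-0.12,0,0,0.03,0,-0.132,0,0,0.03,0,-0.144,0,0,0.03]}}

```text
clock: 4.35
tcp_pos: [0.6184, -0.1567, 0.0142]
orientation: [-0.0, 0.707, 0.707, -0.0]
wrist_force: [0.4, 1.1, -0.3]
finger_gap: 0.0304
grip_force: 0.7
```

{"fn": "move_arm", "kwargs": {"moves": [0,-0.005,0,0,0.03,0,-0.01,0,0,0.03,0,-0.015,0,0,0.03,0,-0.019,0,0,0.03,0,-0.023,0,0,0.03,0,-0.026,0,0,0.03,0,-0.029,0,0,0.03,0,-0.031,0,0,0.03]}}

```text
clock: 5.02
tcp_pos: [0.6186, -0.1841, 0.0146]
orientation: [-0.002, 0.707, 0.707, 0.002]
wrist_force: [0.0, 14.5, 6.2]
finger_gap: 0.0296
grip_force: 0.7
```

```bash
python3 -c "
from m import *
s=env.get_state();print(s['wrist_force'],s['ft_torque'],s['tcp_pos'])
c=cam('side');im=c['pixels'][:,:,::-1]
print(proj(c,(0.618,-0.2,0.03)))
cv2.imwrite('pics/s2.png',cv2.resize(im[120:320,290:490],(600,600),interpolation=cv2.INTER_CUBIC))"
```

```text
[ 0.01967549 14.4907958   6.23269394] [ 2.13115794  0.0196402  -0.04049883] [ 0.61857297 -0.18410734  0.01458565]
[376.52024298 263.87470546]
```

View pics/s2.png

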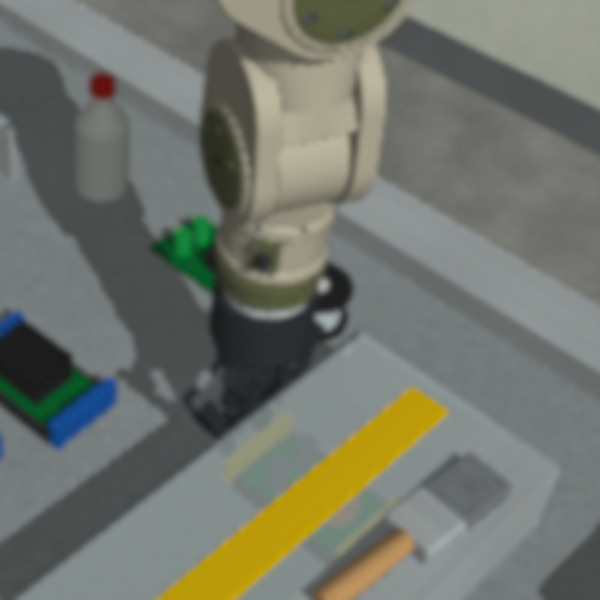

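```bash
python3 -c "
from m import *
c=cam('side')
for uv in((227,470),(290,418),(228,482),(293,432),(330,555),(415,490),(215,432),(362,334)):
  print(uv,[ray(c,(290+uv[0]/3,120+uv[1]/3),z).round(4)[:2] for z in(.028,.07)])
t=cam('top');cv2.imwrite('pics/t2.png',cv2.resize(t['pixels'][150:260,350:470,::-1],(655,600),interpolation=cv2.INTER_CUBIC))"
```

```text
(227, 470) [array([ 0.573 , -0.2074]), array([ 0.5472, -0.2271])]
(290, 418) [array([ 0.6476, -0.2061]), array([ 0.6176, -0.2259])]
(228, 482) [array([ 0.5653, -0.2155]), array([ 0.54  , -0.2349])]
(293, 432) [array([ 0.6385, -0.217 ]), array([ 0.6091, -0.2362])]
(330, 555) [array([ 0.5724, -0.3088]), array([ 0.5466, -0.3229])]
(415, 490) [array([ 0.664 , -0.3153]), array([ 0.6332, -0.329 ])]
(215, 432) [array([ 0.5931, -0.1757]), array([ 0.5662, -0.1973])]
(362, 334) [array([ 0.7629, -0.1867]), array([ 0.7266, -0.2076])]
```

View pics/t2.png

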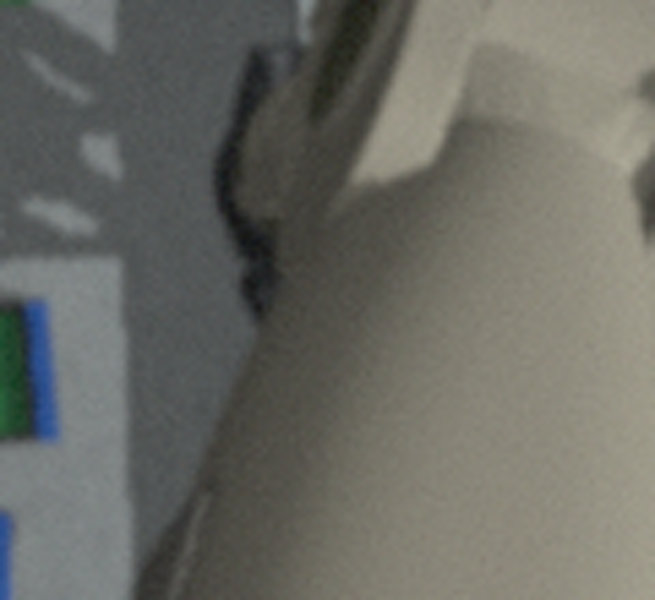

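The roof is clear plastic near the mouth, and the yellow pallet shows through it at side-crop (258,447), close behind the mouth edge. I'll back off to learn whether the force comes from the stop or from the roof edge.

{"fn": "move_arm", "kwargs": {"moves": [0,0.002,0,0,0.03,0,0.002,0,0,0.03]}}

```text
clock: 5.33
tcp_pos: [0.6188, -0.184, 0.0146]
orientation: [0.0, 0.707, 0.707, 0.0]
wrist_force: [-0.4, 3.4, 1.3]
finger_gap: 0.0299
grip_force: 0.0
```

```bash
cat > s.py <<'E'
from h import *
s=env.get_state();print(s['wrist_force'].round(2),s['ft_torque'].round(3),s['tcp_pos'].round(4),s['clock'])
E
python3 s.py
```

```text
[-0.45  3.43  1.34] [ 0.429 -0.043  0.004] [ 0.6188 -0.184   0.0146] 5.3333
```

{"fn": "move_arm", "kwargs": {"moves": [0,0.003,0,0,0.03,0,0.003,0,0,0.03]}}

```text
clock: 5.5
tcp_pos: [0.6187, -0.1816, 0.0144]
orientation: [0.0, 0.707, 0.707, -0.0]
wrist_force: [-0.9, -0.1, -0.3]
finger_gap: 0.0299
grip_force: 0.0
```

```bash
python3 s.py
```

```text
[-0.92 -0.11 -0.26] [-0.016  0.01  -0.002] [ 0.6187 -0.1816  0.0144] 5.5
```

{"fn": "move_arm", "kwargs": {"moves": [0,0.012,0,0,0.03,0,0.012,0,0,0.03]}}

```text
clock: 5.67
tcp_pos: [0.6182, -0.1679, 0.0141]
orientation: [-0.001, 0.707, 0.707, 0.0]
wrist_force: [-1.0, -0.3, 0.3]
finger_gap: 0.0301
grip_force: 0.0
```

```bash
python3 s.py
```

```text
[-1.03 -0.26  0.27] [ 0.002 -0.023 -0.019] [ 0.6182 -0.1679  0.0141] 5.6667
```

```bash
python3 -c "
from m import *
c=cam('side'); im=c['pixels'].astype(float)
sat=(np.minimum(im[...,0],im[...,1])-im[...,2])
m=(sat>25).astype(np.uint8); m[:, :340]=0;m[:200]=0
n,l,s,ce=cv2.connectedComponentsWithStats(m)
for i in range(1,n):
  if s[i,4]>15: print(s[i],ce[i].round(1))
# expected outline if trailing outer face y=yt
for yt in(-.195,-.205,-.215):
  print(yt,[proj(c,(x,yt-dy,.028)).round(1).tolist() for x in(.583,.653) for dy in(0,.01)],proj(c,(.618,yt-.005,.028)).round(1),'lead',proj(c,(.618,yt-.115,.028)).round(1))
cv2.imwrite('pics/s3.png',cv2.resize(c['pixels'][235:320,345:445,::-1],(700,595),interpolation=cv2.INTER_CUBIC))"
```

```text
[379 210   9   7  22] [382.7 212.7]
[ 340  249  100   96 2197] [385.6 293.7]
[562 282  12  18  19] [568.8 290.1]
[396 297  32  27 315] [411.2 310.2]
[546 303  13  18  18] [552.7 311.5]
[581 325  13  20  20] [587.8 334.5]
[526 327  16  17  19] [533.7 335.8]
[565 349  13  21  21] [571.6 359. ]
-0.195 [[364.7, 271.1], [367.9, 273.7], [384.7, 255.5], [387.8, 257.9]] [376.4 264.4] lead [413.7 293.4]
-0.205 [[367.9, 273.7], [371.1, 276.3], [387.8, 257.9], [391.0, 260.3]] [379.6 266.9] lead [417.4 296.2]
-0.215 [[371.1, 276.3], [374.3, 278.9], [391.0, 260.3], [394.3, 262.7]] [382.9 269.4] lead [421.  299.1]
```

View pics/s3.png

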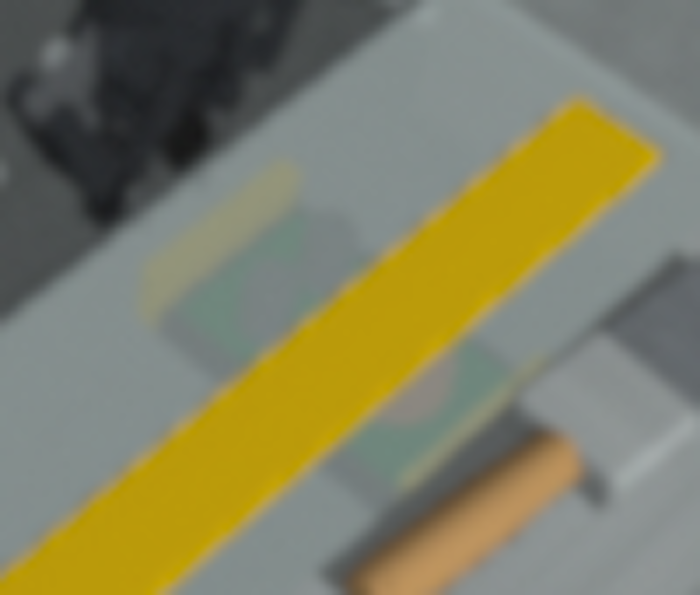

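The yellow block's outer face is at about y = -0.199, flush with the mouth. So the contact was finger links on the roof edge. I'll get the finger profile from the saved wrist picture to find a pose that reaches further in.

```bash
python3 -c "
from h import *
from scipy.spatial.transform import Rotation as Ro
w=cam('wrist'); s=env.get_state(); q=s['orientation']; R=Ro.from_quat(np.r_[q[1:],q[0]]).as_matrix()
o=R.T@(-w['R'].T@w['t']-s['tcp_pos']); A=R.T@w['R'].T; K=w['K']; print(K.round(1).tolist(),A.round(2).tolist())
def pt(uv,x):
  p=(np.array(uv)-K[:2,2]); r=np.hypot(*p); th=r/K[0,0]; d=A@np.r_[p/r*np.sin(th),np.cos(th)]
  return ((o+d*(x-o[0])/d[0])*1000).round(0)
for n,uv in dict(tip=(222,260),tipR=(230,265),padbotin=(218,308),padbotout=(190,302),elbowOut=(122,310),elbowTop=(150,306),elbIn=(185,310),outlow=(100,360),outlow2=(75,398),innerlinkIn=(235,350),bodytop=(320,350),bodyL=(255,352)).items():
  print(n,uv,pt(uv,0.011)[1:],pt(uv,-.011)[1:])
save(w,'w1.png')"
```

```text
[[309.7, 0.0, 315.3], [0.0, 309.7, 202.5], [0.0, 0.0, 1.0]] [[0.0, -0.95, -0.31], [1.0, -0.0, 0.0], [-0.0, -0.31, 0.95]]
tip (222, 260) [-45.  -6.] [-59.  33.]
tipR (230, 265) [-40. -10.] [-52.  27.]
padbotin (218, 308) [-36. -43.] [-48. -16.]
padbotout (190, 302) [-49. -41.] [-64. -13.]
elbowOut (122, 310) [-76. -52.] [-99. -26.]
elbowTop (150, 306) [-65. -47.] [-85. -20.]
elbIn (185, 310) [-49. -46.] [-64. -20.]
outlow (100, 360) [-69. -79.] [-91. -62.]
outlow2 (75, 398) [-69. -97.] [-90. -85.]
innerlinkIn (235, 350) [-25. -65.] [-33. -44.]
bodytop (320, 350) [  2. -63.] [  2. -42.]
bodyL (255, 352) [-19. -65.] [-24. -44.]
```

View pics/w1.png

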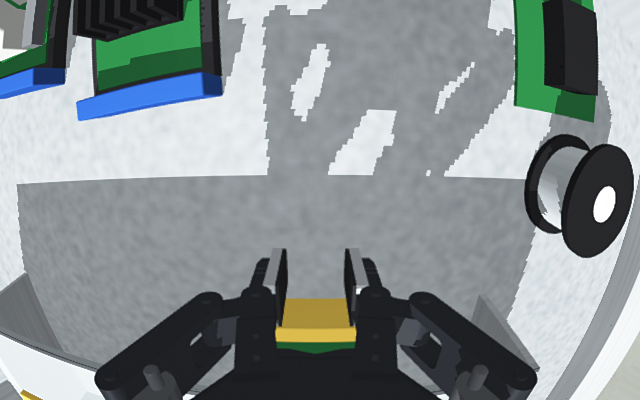

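The wrist view shows pads about 37 mm long with wide links above them, so with the tool vertical the links meet the roof edge before the pads are inside. I'll test, high and clear of everything, how the arm treats an out-of-reach turn and whether the tool then tilts.

{"fn": "move_arm", "kwargs": {"moves": [0,0.03,0,0,0.03,0,0.06,0.03,0,0.03,0,0.1,0.07,0,0,0,0.1,0.11,0,0,0,0.1,0.15,0,0,0,0.1,0.19,0,0,0,0.1,0.22,-0.3,0,0,0.1,0.22,-0.6,0,0,0.1,0.22,-0.9,0,0,0.1,0.22,-1.2,0,0,0.1,0.22,-1.5,0,0,0.1,0.22,-1.8,0]}}

```text
clock: 6.77
tcp_pos: [0.6186, -0.0697, 0.2345]
orientation: [0.0, 0.918, 0.396, 0.0]
wrist_force: [0.1, -0.9, -0.3]
finger_gap: 0.0002
grip_force: 0.0
```

{"fn": "move_arm", "kwargs": {"moves": [0,0,0,-1.6,0,0,0,0,-1.6,0,0,0,0,-1.6,0,0,0,0,-1.6,0,0,0,0,-1.6,0,0,0,0,-1.6,0,0,0,0,-1.6,0,0,0,0,-1.6,0,0,0,0,-1.6,0,0,0,0,-1.6,0,0,0,0,-1.6,0,0,0,0,-1.6,0]}}

```text
clock: 7.77
tcp_pos: [0.5931, -0.1318, 0.2343]
orientation: [-0.048, 0.979, -0.197, 0.005]
wrist_force: [-0.2, 0.2, -0.5]
finger_gap: 0.0
grip_force: 0.0
```

```bash
cat >> s.py <<'E'
from scipy.spatial.transform import Rotation as Ro
q=s['orientation'];print('R\n',Ro.from_quat(np.r_[q[1:],q[0]]).as_matrix().round(3),'q',s['joint_pos'].round(3))
E
python3 s.py
```

```text
[-0.22  0.16 -0.51] [-0.123  0.08  -0.019] [ 0.5931 -0.1318  0.2343] 7.7667
R
 [[ 0.922 -0.385  0.029]
 [-0.386 -0.918  0.092]
 [-0.009 -0.096 -0.995]] q [-0.398  0.378  0.123  1.325  0.096  3.141]
```

Past joint 6's limit the arm trades position for a sideways tilt, with the tips leaning towards +y here. So over-turning gives a real tilt. With the gripper wide open and tilted about 50°, the lower finger can go under the roof while the upper one stays above it. For the right bay I must turn the other way, to joint 6 at -3.14.

{"fn": "move_arm", "kwargs": {"moves": [0,0,0,1.5,0.085,0,0,0,1.5,0.085,0,0,0,1.5,0.085,0,0,0,1.5,0.085,0,0,0,1.5,0.085,0,0,0,1.5,0.085,0,0,0,1.5,0.085,0,0,0,1.5,0.085,0,0,0,1.5,0.085,0,0,0,1.5,0.085,0,0,0,1.5,0.085,0,0,0,1.5,0.085]}}

```text
clock: 8.77
tcp_pos: [0.5934, -0.131, 0.2342]
orientation: [-0.038, 0.849, 0.527, -0.029]
wrist_force: [1.0, 0.5, -0.3]
finger_gap: 0.0848
grip_force: 0.0
```

{"fn": "move_arm", "kwargs": {"moves": [0,0,0.05,1.5,0.085,0,0,0.05,1.5,0.085,0,0,0.05,1.5,0.085,0,0,0.05,1.5,0.085,0,0,0.05,1.5,0.085,0,0,0.05,1.5,0.085,0,0,0.05,1.5,0.085,0,0,0.05,1.5,0.085,0,0,0.05,1.5,0.085,0,0,0.05,1.5,0.085,0,0,0.05,1.5,0.085,0,0,0.05,1.5,0.085]}}

```text
clock: 9.77
tcp_pos: [0.5934, -0.1309, 0.2843]
orientation: [-0.008, 0.262, 0.964, -0.047]
wrist_force: [0.2, 0.3, 0.2]
finger_gap: 0.0852
grip_force: 0.0
```

{"fn": "move_arm", "kwargs": {"moves": [0,0,0,1.5,0.085,0,0,0,1.5,0.085,0,0,0,1.5,0.085,0,0,0,1.5,0.085,0,0,0,1.5,0.085,0,0,0,1.5,0.085,0,0,0,1.5,0.085,0,0,0,1.5,0.085,0,0,0,1.5,0.085,0,0,0,1.5,0.085,0,0,0,1.5,0.085,0,0,0,1.5,0.085]}}

```text
clock: 10.77
tcp_pos: [0.5932, -0.1309, 0.2844]
orientation: [0.026, -0.466, 0.884, -0.04]
wrist_force: [0.5, 0.4, -0.3]
finger_gap: 0.0851
grip_force: 0.0
```

```bash
python3 s.py
```

```text
[ 0.49  0.36 -0.3 ] [0.016 0.074 0.043] [ 0.5932 -0.1309  0.2844] 10.7667
R
 [[-0.565 -0.821  0.084]
 [-0.825  0.563 -0.047]
 [-0.009 -0.096 -0.995]] q [-0.341  0.291  0.121  1.306 -0.016 -1.312]
```

The arm keeps whatever tilt it reached as its new commanded pose, and the tilt turns with the tool, so I can build it up. I'll go back to the other limit and over-turn while also commanding +y, until the tilt is about 52°.

{"fn": "move_arm", "kwargs": {"moves": [0,0,0,-1.5,0.085,0,0,0,-1.5,0.085,0,0,0,-1.5,0.085,0,0,0,-1.5,0.085,0,0,0,-1.5,0.085,0,0,0,-1.5,0.085,0,0,0,-1.5,0.085,0,0,0,-1.5,0.085,0,0,0,-1.5,0.085,0,0,0,-1.5,0.085,0,0,0,-1.5,0.085,0,0,0,-1.5,0.085]}}

```text
clock: 11.77
tcp_pos: [0.5933, -0.1308, 0.2843]
orientation: [-0.008, 0.268, 0.962, -0.047]
wrist_force: [0.2, -0.2, 0.1]
finger_gap: 0.085
grip_force: 0.0
```

{"fn": "move_arm", "kwargs": {"moves": [0,0.05,0,-1.5,0.085,0,0.05,0,-1.5,0.085,0,0.05,0,-1.5,0.085,0,0.05,0,-1.5,0.085,0,0.05,0,-1.5,0.085,0,0.05,0,-1.5,0.085,0,0.05,0,-1.5,0.085,0,0.05,0,-1.5,0.085,0,0.05,0,-1.5,0.085,0,0.05,0,-1.5,0.085,0,0.05,0,-1.5,0.085,0,0.05,0,-1.5,0.085]}}

```text
clock: 12.77
tcp_pos: [0.5934, -0.081, 0.2842]
orientation: [-0.038, 0.851, 0.524, -0.029]
wrist_force: [-1.7, -0.7, 0.4]
finger_gap: 0.0847
grip_force: 0.0
```

{"fn": "move_arm", "kwargs": {"moves": [0,0,0,-1.5,0.085,0,0,0,-1.5,0.085,0,0,0,-1.5,0.085,0,0,0,-1.5,0.085,0,0,0,-1.5,0.085,0,0,0,-1.5,0.085,0,0,0,-1.5,0.085,0,0,0,-1.5,0.085,0,0,0,-1.5,0.085,0,0,0,-1.5,0.085,0,0,0,-1.5,0.085,0,0,0,-1.5,0.085]}}

```text
clock: 13.77
tcp_pos: [0.587, -0.0971, 0.2845]
orientation: [-0.056, 0.983, -0.176, 0.006]
wrist_force: [-0.2, -1.2, 0.1]
finger_gap: 0.085
grip_force: 0.0
```

```bash
python3 s.py
```

```text
[-0.2  -1.24  0.13] [-0.124 -0.025 -0.001] [ 0.587  -0.0971  0.2845] 13.7667
R
 [[ 0.938 -0.346  0.031]
 [-0.347 -0.931  0.108]
 [-0.008 -0.112 -0.994]] q [-0.355  0.343  0.193  1.429  0.113  3.142]
```

{"fn": "move_arm", "kwargs": {"moves": [0,0.3,0,-1.5,0.085,0,0.3,0,-1.5,0.085,0,0.3,0,-1.5,0.085,0,0.3,0,-1.5,0.085,0,0.3,0,-1.5,0.085,0,0.3,0,-1.5,0.085]}}

```text
clock: 14.27
tcp_pos: [0.4627, -0.1327, 0.2849]
orientation: [-0.158, 0.935, -0.316, 0.029]
wrist_force: [0.6, -1.4, 0.2]
finger_gap: 0.0848
grip_force: 0.0
```

```bash
python3 s.py
```

```text
[ 0.6  -1.43  0.15] [-0.225  0.128 -0.021] [ 0.4627 -0.1327  0.2849] 14.2667
R
 [[ 0.799 -0.581  0.154]
 [-0.599 -0.751  0.278]
 [-0.046 -0.314 -0.948]] q [-0.645  0.112 -0.135  1.37   0.32   3.141]
```

{"fn": "move_arm", "kwargs": {"moves": [0.3,0.4,0,-1.5,0.085,0.3,0.4,0,-1.5,0.085,0.3,0.4,0,-1.5,0.085,0.3,0.4,0,-1.5,0.085,0.3,0.4,0,-1.5,0.085,0.3,0.4,0,-1.5,0.085]}}

```text
clock: 14.77
tcp_pos: [0.366, -0.1578, 0.2857]
orientation: [-0.247, 0.839, -0.477, 0.092]
wrist_force: [-0.9, -1.2, 1.1]
finger_gap: 0.0848
grip_force: 0.0
```

```bash
python3 s.py
```

```text
[-0.88 -1.2   1.15] [-0.308  0.352 -0.007] [ 0.366  -0.1578  0.2857] 14.7667
R
 [[ 0.528 -0.754  0.39 ]
 [-0.845 -0.423  0.326]
 [-0.081 -0.502 -0.861]] q [-1.013 -0.091 -0.402  1.342  0.527  3.141]
```

{"fn": "move_arm", "kwargs": {"moves": [0.22,0.05,0,0.45,0.085,0.22,0.05,0,0.45,0.085,0.22,0.05,0,0.45,0.085,0.22,0.05,0,0.45,0.085,0.22,0.05,0,0.45,0.085,0.22,0.05,0,0.45,0.085,0.42,0.35,0,-1.0,0.085,0.42,0.35,0,-1.0,0.085,0.42,0.35,0,-1.0,0.085,0.42,0.35,0,-1.0,0.085,0.42,0.35,0,-1.0,0.085,0.42,0.35,0,-1.0,0.085]}}

```text
clock: 15.77
tcp_pos: [0.5121, -0.1499, 0.2868]
orientation: [-0.348, 0.846, -0.393, 0.092]
wrist_force: [0.3, -1.1, 0.3]
finger_gap: 0.0849
grip_force: 0.0
```

```bash
python3 s.py
```

```text
[ 0.34 -1.13  0.33] [-0.483  0.37   0.037] [ 0.5121 -0.1499  0.2868] 15.7667
R
 [[ 0.674 -0.601  0.429]
 [-0.729 -0.449  0.516]
 [-0.118 -0.661 -0.741]] q [-0.825  0.192 -0.186  1.312  0.728  3.141]
```

{"fn": "move_arm", "kwargs": {"moves": [0.1,0.06,0,0.35,0.085,0.1,0.06,0,0.35,0.085,0.1,0.06,0,0.35,0.085,0.4,0.35,0,-1.0,0.085,0.4,0.35,0,-1.0,0.085,0.4,0.35,0,-1.0,0.085,0.4,0.35,0,-1.0,0.085,0.4,0.35,0,-1.0,0.085]}}

```text
clock: 16.43
tcp_pos: [0.6137, -0.1259, 0.2874]
orientation: [-0.419, 0.837, -0.341, 0.088]
wrist_force: [-0.0, -0.0, -0.2]
finger_gap: 0.0849
grip_force: 0.0
```

```bash
python3 s.py
```

```text
[-0.05 -0.05 -0.24] [-0.59   0.393  0.023] [ 0.6137 -0.1259  0.2874] 16.4333
R
 [[ 0.752 -0.498  0.433]
 [-0.645 -0.417  0.641]
 [-0.139 -0.761 -0.634]] q [-0.71   0.381 -0.005  1.324  0.876  3.141]
```

Tilt is now about 51°. Next I swing the tool round to lean towards -y, with the TCP drawn in close so every heading stays reachable.

{"fn": "move_arm", "kwargs": {"moves": [-0.2,0.05,0.02,1.5,0.085,-0.2,0.05,0.02,1.5,0.085,-0.2,0.05,0.02,1.5,0.085,-0.2,0.05,0.02,1.5,0.085,-0.2,0.05,0.02,1.5,0.085,-0.2,0.05,0.02,1.5,0.085,-0.2,0.05,0.02,1.5,0.085,-0.2,0.05,0.02,1.5,0.085,-0.2,0.05,0.02,1.5,0.085,-0.2,0.05,0.02,1.5,0.085,-0.2,0.05,0.02,1.5,0.085,-0.2,0.05,0.02,1.5,0.085]}}

```text
clock: 17.43
tcp_pos: [0.4139, -0.0761, 0.3077]
orientation: [-0.369, 0.849, 0.31, -0.216]
wrist_force: [0.1, 0.4, 0.1]
finger_gap: 0.085
grip_force: 0.0
```

```bash
python3 s.py
```

```text
[0.12 0.44 0.12] [-0.434 -0.48   0.06 ] [ 0.4139 -0.0761  0.3077] 17.4333
R
 [[ 0.715  0.367 -0.595]
 [ 0.685 -0.536  0.493]
 [-0.138 -0.76  -0.635]] q [-0.486  0.667  0.393  2.17   0.159  1.882]
```

{"fn": "move_arm", "kwargs": {"moves": [0,0,0,1.5,0.085,0,0,0,1.5,0.085,0,0,0,1.5,0.085,0,0,0,1.5,0.085,0,0,0,1.5,0.085,0,0,0,1.5,0.085,0,0,0,1.5,0.085,0,0,0,1.5,0.085,0,0,0,1.5,0.085,0,0,0,1.5,0.085,0,0,0,1.5,0.085,0,0,0,1.5,0.085]}}

```text
clock: 18.43
tcp_pos: [0.4141, -0.0752, 0.3078]
orientation: [-0.123, 0.41, 0.806, -0.409]
wrist_force: [0.7, 0.4, 0.6]
finger_gap: 0.0849
grip_force: 0.0
```

```bash
cat >> s.py <<'E'
R=Ro.from_quat(np.r_[q[1:],q[0]]).as_matrix()
P=dict(lowInL=(-.011,.0427,-.006),lowInR=(.011,.0427,-.006),lowOutL=(-.011,.057,-.006),lowOutR=(.011,.057,-.006),upIn=(0,-.0427,-.006),innerlink=(0,.025,-.065),elbow=(0,.076,-.052),body=(0,.042,-.065),bodyU=(0,-.042,-.065))
for n,p in P.items(): print(n,(R@np.array(p)).round(4))
print('lean deg',np.degrees(np.arctan2(R[1,2],R[0,2])).round(1),'tilt',np.degrees(np.arccos(-R[2,2])).round(1))
E
python3 s.py
```

```text
[0.67 0.36 0.59] [ 0.429 -0.441  0.005] [ 0.4141 -0.0752  0.3078] 18.4333
R
 [[-0.634  0.56  -0.533]
 [ 0.761  0.328 -0.559]
 [-0.138 -0.76  -0.635]] q [ 0.014  0.52   0.182  1.94  -0.584  1.177]
lowInL [ 0.0341  0.009  -0.0271]
lowInR [ 0.0202  0.0258 -0.0302]
lowOutL [ 0.0421  0.0137 -0.038 ]
lowOutR [ 0.0282  0.0305 -0.0411]
upIn [-0.0207 -0.0107  0.0363]
innerlink [0.0487 0.0446 0.0222]
elbow [ 0.0703  0.054  -0.0248]
body [0.0582 0.0501 0.0093]
bodyU [0.0111 0.0226 0.0732]
lean deg -133.7 tilt 50.6
```

{"fn": "move_arm", "kwargs": {"moves": [0.2,-0.13,0,0.876,0.085,0.2,-0.13,0,0.876,0.085,0.2,-0.13,0,0.876,0.085,0.2,-0.13,0,0.876,0.085,0.2,-0.13,0,0.876,0.085,0.2,-0.13,0,0.876,0.085,0.2,-0.13,0,0.876,0.085,0.2,-0.13,-0.04,0.876,0.085,0.2,-0.13,-0.08,0.876,0.085,0.2,-0.13,-0.12,0.876,0.085,0.2,-0.13,-0.15,0.876,0.085,0.2,-0.13,-0.15,0.876,0.085]}}

```text
clock: 19.43
tcp_pos: [0.6082, -0.2048, 0.1499]
orientation: [0.055, 0.03, 0.905, -0.422]
wrist_force: [-0.8, -0.4, -0.3]
finger_gap: 0.0849
grip_force: 0.0
```

```bash
python3 s.py
```

```text
[-0.79 -0.4  -0.26] [ 0.707  0.15  -0.039] [ 0.6082 -0.2048  0.1499] 19.4333
R
 [[-0.992  0.1    0.074]
 [ 0.007  0.643 -0.766]
 [-0.124 -0.76  -0.638]] q [-0.104  0.414 -0.326  0.595 -0.854 -0.146]
lowInL [ 0.0147  0.032  -0.0272]
lowInR [-0.0071  0.0321 -0.03  ]
lowOutL [ 0.0162  0.0411 -0.0381]
lowOutR [-0.0057  0.0413 -0.0408]
upIn [-0.0047 -0.0228  0.0363]
innerlink [-0.0023  0.0659  0.0225]
elbow [ 0.0037  0.0887 -0.0245]
body [-0.0006  0.0768  0.0096]
bodyU [-0.009   0.0228  0.0734]
lean deg -84.5 tilt 50.3
```

{"fn": "move_arm", "kwargs": {"moves": [0.005,0,-0.03,0,0.085,0.005,0,-0.06,0,0.085,0.005,0,-0.08,0,0.085,0.005,0,-0.092,0,0.085,0.005,0,-0.098,0,0.085,0.005,0,-0.1,0,0.085,0.005,0,-0.1,0,0.085]}}

```text
clock: 20.02
tcp_pos: [0.6195, -0.2055, 0.0595]
orientation: [0.062, 0.033, 0.903, -0.423]
wrist_force: [0.5, -0.7, -0.8]
finger_gap: 0.0852
grip_force: 0.0
```

```bash
python3 -c "
from m import *
c=cam('side');cv2.imwrite('pics/s4.png',cv2.resize(c['pixels'][170:320,320:480,::-1],(640,600),interpolation=cv2.INTER_CUBIC))"
```

```text
(no output)
```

View pics/s4.png

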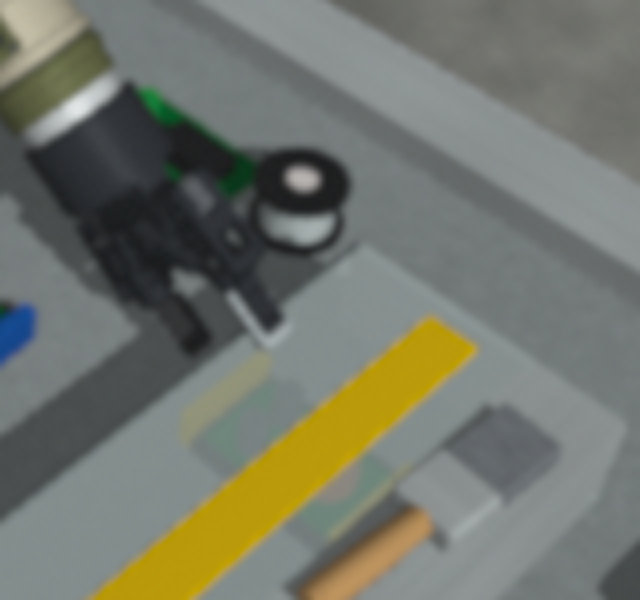

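The side view shows the upper finger over the roof at crop (265,320) and the lower one outside the mouth at (195,340), facing the yellow block at (225,395). Lower and push gently.

{"fn": "move_arm", "kwargs": {"moves": [-0.002,0,-0.006,0,0.085,-0.002,0,-0.012,0,0.085,-0.002,-0.005,-0.012,0,0.085,-0.002,-0.01,-0.012,0,0.085,-0.002,-0.015,-0.012,0,0.085,-0.002,-0.019,-0.012,0,0.085,-0.002,-0.022,-0.012,0,0.085,-0.002,-0.025,-0.012,0,0.085,-0.002,-0.028,-0.012,0,0.085,-0.002,-0.03,-0.012,0,0.085]}}

```text
clock: 20.9
tcp_pos: [0.6167, -0.2356, 0.0464]
orientation: [0.061, 0.033, 0.904, -0.423]
wrist_force: [-1.0, 2.7, 1.8]
finger_gap: 0.0851
grip_force: 1.2
```

```bash
python3 s.py|head -1; python3 s.py | tail -12
```

```text
[-0.97  2.65  1.75] [0.915 0.013 0.029] [ 0.6167 -0.2356  0.0464] 20.9
 [ 0.007  0.64  -0.768]
 [-0.138 -0.76  -0.635]] q [-0.154  0.55  -0.432  0.284 -0.842 -0.22 ]
lowInL [ 0.0151  0.0319 -0.0271]
lowInR [-0.0067  0.032  -0.0302]
lowOutL [ 0.0167  0.041  -0.038 ]
lowOutR [-0.0051  0.0412 -0.041 ]
upIn [-0.0052 -0.0227  0.0363]
innerlink [-0.0026  0.0659  0.0223]
elbow [ 0.0041  0.0886 -0.0247]
body [-0.0008  0.0768  0.0093]
bodyU [-0.0101  0.023   0.0732]
lean deg -83.8 tilt 50.6
```

{"fn": "move_arm", "kwargs": {"moves": [0,-0.0015,0,0,0.085,0,-0.003,0,0,0.085,0,-0.0045,0,0,0.085,0,-0.0055,0,0,0.085]}}

```text
clock: 21.23
tcp_pos: [0.6167, -0.2409, 0.0464]
orientation: [0.061, 0.033, 0.904, -0.423]
wrist_force: [0.0, 2.4, 1.4]
finger_gap: 0.0854
grip_force: 1.4
```

{"fn": "move_arm", "kwargs": {"moves": [0,-0.001,0,0,0.085,0,-0.002,0,0,0.085,0,-0.003,0,0,0.085]}}

```text
clock: 21.48
tcp_pos: [0.6166, -0.2439, 0.0464]
orientation: [0.061, 0.032, 0.904, -0.423]
wrist_force: [0.5, 2.8, 2.4]
finger_gap: 0.085
grip_force: 1.5
```

{"fn": "move_arm", "kwargs": {"moves": [0,-0.001,0,0,0.085,0,-0.002,0,0,0.085]}}

```text
clock: 21.65
tcp_pos: [0.6165, -0.2459, 0.0463]
orientation: [0.061, 0.033, 0.904, -0.423]
wrist_force: [-0.4, 2.9, 2.3]
finger_gap: 0.0849
grip_force: 1.5
```

{"fn": "move_arm", "kwargs": {"moves": [0,-0.001,0,0,0.085,0,-0.002,0,0,0.085]}}

```text
clock: 21.82
tcp_pos: [0.6165, -0.248, 0.0463]
orientation: [0.061, 0.033, 0.904, -0.423]
wrist_force: [-0.8, 2.8, 1.7]
finger_gap: 0.0846
grip_force: 1.5
```

{"fn": "move_arm", "kwargs": {"moves": [0,-0.001,0,0,0.085,0,-0.002,0,0,0.085,0,-0.003,0,0,0.085]}}

```text
clock: 22.07
tcp_pos: [0.6164, -0.251, 0.0462]
orientation: [0.061, 0.033, 0.904, -0.423]
wrist_force: [-0.2, 3.8, 3.0]
finger_gap: 0.0852
grip_force: 1.5
```

{"fn": "move_arm", "kwargs": {"moves": [0,-0.001,0,0,0.085,0,-0.002,0,0,0.085]}}

```text
clock: 22.23
tcp_pos: [0.6165, -0.2528, 0.0462]
orientation: [0.061, 0.032, 0.904, -0.423]
wrist_force: [-0.9, 5.2, 3.7]
finger_gap: 0.085
grip_force: 3.0
```

{"fn": "move_arm", "kwargs": {"moves": [0,-0.001,0,0,0.085,0,-0.002,0,0,0.085]}}

```text
clock: 22.4
tcp_pos: [0.6166, -0.2541, 0.0461]
orientation: [0.061, 0.032, 0.904, -0.422]
wrist_force: [-0.1, 8.7, 5.2]
finger_gap: 0.085
grip_force: 4.9
```

{"fn": "move_arm", "kwargs": {"moves": [0,-0.001,0,0,0.085,0,-0.0015,0,0,0.085,0,-0.0015,0,0,0.085,0,-0.0015,0,0,0.085]}}

```text
clock: 22.73
tcp_pos: [0.6167, -0.255, 0.0461]
orientation: [0.061, 0.031, 0.904, -0.422]
wrist_force: [-1.6, 11.4, 5.3]
finger_gap: 0.0848
grip_force: 5.3
```

Stop force is about 8 N beyond friction. Back out gently and rise.

{"fn": "move_arm", "kwargs": {"moves": [0,0.001,0,0,0.085,0,0.002,0,0,0.085,0,0.003,0,0,0.085,0,0.004,0,0,0.085,0,0.006,0,0,0.085,0,0.01,0,0,0.085,0,0.025,0,0,0.085,0,0.055,0.0,0,0.085,0,0.07,0.04,0,0.085,0,0.08,0.08,0,0.085,0,0.1,0.12,0,0.085,0,0.12,0.16,0,0.085]}}

```text
clock: 23.73
tcp_pos: [0.616, -0.1389, 0.202]
orientation: [0.061, 0.033, 0.903, -0.423]
wrist_force: [1.8, -1.3, -0.4]
finger_gap: 0.0848
grip_force: 0.0
```

{"fn": "move_arm", "kwargs": {"moves": [-0.2,0.06,0.09,-1.5,0.085,-0.2,0.06,0.09,-1.5,0.085,-0.2,0.06,0.09,-1.5,0.085,-0.2,0.06,0.09,-1.5,0.085,-0.2,0.06,0.09,-1.5,0.085,-0.2,0.06,0.09,-1.5,0.085,-0.2,0.06,0.09,-1.5,0.085,-0.2,0.06,0.09,-1.5,0.085,-0.2,0.06,0.09,-1.5,0.085,-0.2,0.06,0.09,-1.5,0.085,-0.2,0.06,0.09,-1.5,0.085,-0.2,0.06,0.09,-1.5,0.085]}}

```text
clock: 24.73
tcp_pos: [0.4171, -0.0793, 0.2897]
orientation: [-0.234, 0.622, 0.656, -0.358]
wrist_force: [0.4, -1.1, 0.3]
finger_gap: 0.0847
grip_force: 0.0
```

```bash
python3 s.py; python3 -c "
from m import *
measure()
c=cam('side'); im=c['pixels'].astype(float)
yb=(np.minimum(im[...,0],im[...,1])-im[...,2])
m=((yb>14)&(yb<80)).astype(np.uint8)*255; m[:,:360]=0;m[:,400:]=0;m[:240]=0;m[290:]=0
n,l,s,ce=cv2.connectedComponentsWithStats(m)
for i in range(1,n):
  if s[i,4]>20:
    P=np.argwhere(l==i)[:,::-1].astype(np.float32); print(s[i],ce[i].round(1),ray(c,ce[i],.028).round(4),cv2.boxPoints(cv2.minAreaRect(P)).round(1).tolist())
"
```

```text
[ 0.41 -1.11  0.31] [ 0.196 -0.671 -0.04 ] [ 0.4171 -0.0793  0.2897] 24.7333
R
 [[-0.116  0.649 -0.752]
 [ 0.984 -0.03  -0.178]
 [-0.138 -0.76  -0.635]] q [-0.169  0.688  0.394  2.12  -0.307  1.488]
lowInL [ 0.0335 -0.011  -0.0271]
lowInR [ 0.0309  0.0106 -0.0302]
lowOutL [ 0.0428 -0.0115 -0.038 ]
lowOutR [ 0.0402  0.0102 -0.0411]
upIn [-0.0232  0.0024  0.0363]
innerlink [0.0651 0.0108 0.0222]
elbow [ 0.0884  0.007  -0.0248]
body [0.0761 0.0103 0.0093]
bodyU [0.0216 0.0129 0.0732]
lean deg -166.7 tilt 50.6
yel 1582 [439.4 212. ] [ 0.5477 -0.283 ] x 0.392 0.706 y -0.299 -0.267 ang(long axis from +x) 0.001
blu 1381 [216.7 230.9] [0.5131 0.2868] x 0.364 0.676 y 0.271 0.302 ang(long axis from +x) 0.006
blu 45 [565.5 354.9] [ 0.1721 -0.6034] x 0.164 0.179 y -0.615 -0.589 ang(long axis from +x) 1.328
[373 265  22  22 155] [383.4 275.1] [ 0.6065 -0.2318  0.028 ] [[370.0, 282.20001220703125], [392.5, 264.20001220703125], [396.0, 268.6000061035156], [373.5, 286.6000061035156]]
[377 271  23  19  36] [388.  280.1] [ 0.6036 -0.2481  0.028 ] [[376.79998779296875, 288.70001220703125], [398.6000061035156, 270.5], [399.29998779296875, 271.3999938964844], [377.5, 289.6000061035156]]
```

{"fn": "move_arm", "kwargs": {"moves": [0,0,0,-0.844,0.085,0,0,0,-0.844,0.085,0,0,0,-0.844,0.085,0,0,0,-0.844,0.085,0,0,0,-0.844,0.085,0,0,0,-0.844,0.085,0,0,0,-0.844,0.085,0.124,0.021,-0.02,-1.688,0.085,0.124,0.021,-0.04,-1.688,0.085,0.124,0.021,-0.06,-1.688,0.085,0.124,0.021,-0.08,-1.688,0.085,0.124,0.021,-0.09,-1.688,0.085]}}

```text
clock: 25.83
tcp_pos: [0.5419, -0.057, 0.1943]
orientation: [-0.413, 0.901, 0.072, -0.11]
wrist_force: [-0.6, -0.6, -0.1]
finger_gap: 0.0849
grip_force: 0.0
```

{"fn": "move_arm", "kwargs": {"moves": [0,0,0,-0.22,0.085,0,0,0,-0.22,0.085,0,0,0,-0.22,0.085]}}

```text
clock: 26.08
tcp_pos: [0.5382, -0.0578, 0.2003]
orientation: [-0.422, 0.904, -0.028, -0.064]
wrist_force: [0.2, -0.7, -0.9]
finger_gap: 0.085
grip_force: 0.0
```

```bash
python3 s.py; python3 -c "
from m import *
measure()"
```

```text
[ 0.2  -0.72 -0.9 ] [-0.68  -0.107 -0.006] [ 0.5382 -0.0578  0.2003] 26.0833
R
 [[ 0.99  -0.104 -0.092]
 [ 0.004 -0.642  0.767]
 [-0.138 -0.76  -0.636]] q [-0.59   0.677  0.194  1.757  0.626  2.389]
lowInL [-0.0148 -0.0321 -0.0271]
lowInR [ 0.007  -0.032  -0.0301]
lowOutL [-0.0163 -0.0412 -0.038 ]
lowOutR [ 0.0055 -0.0412 -0.041 ]
upIn [0.005  0.0228 0.0362]
innerlink [ 0.0034 -0.0659  0.0223]
elbow [-0.0031 -0.0887 -0.0247]
body [ 0.0016 -0.0768  0.0094]
bodyU [ 0.0103 -0.0229  0.0732]
lean deg 96.8 tilt 50.5
yel 465 [437.4 168.1] [ 0.6654 -0.2967] x 0.615 0.715 y -0.314 -0.281 ang(long axis from +x) -0.009
yel 615 [440.9 250.2] [ 0.4514 -0.2829] x 0.392 0.512 y -0.301 -0.267 ang(long axis from +x) 0.011
blu 1424 [216.7 230.1] [0.5152 0.2868] x 0.364 0.676 y 0.271 0.302 ang(long axis from +x) 0.004
blu 102 [317.  220.7] [0.5324 0.0291] x 0.499 0.567 y 0.022 0.035 ang(long axis from +x) 0.046
blu 40 [357.5 224.2] [ 0.5203 -0.079 ] x 0.507 0.534 y -0.083 -0.075 ang(long axis from +x) 0.014
blu 115 [309.  255.3] [0.4405 0.053 ] x 0.407 0.473 y 0.047 0.059 ang(long axis from +x) -0.060
blu 93 [349.  256.9] [ 0.4341 -0.0539] x 0.402 0.468 y -0.06 -0.048 ang(long axis from +x) -0.072
blu 56 [565.7 354.7] [ 0.1726 -0.6039] x 0.164 0.182 y -0.615 -0.59 ang(long axis from +x) 1.234
```

{"fn": "move_arm", "kwargs": {"moves": [0.003,-0.003,-0.04,0,0.085,0.003,-0.003,-0.08,0,0.085,0.003,-0.003,-0.11,0,0.085,0.003,-0.003,-0.13,0,0.085,0.003,-0.003,-0.142,0,0.085,0.003,-0.003,-0.149,0,0.085,0.003,-0.003,-0.151,0,0.085,0.003,-0.003,-0.151,0,0.085]}}

```text
clock: 26.8
tcp_pos: [0.5439, -0.0612, 0.0496]
orientation: [-0.422, 0.904, -0.026, -0.064]
wrist_force: [-0.1, 0.1, 0.3]
finger_gap: 0.0849
grip_force: 0.0
```

{"fn": "move_arm", "kwargs": {"moves": [-0.004,0.004,0,0,0.085,-0.004,0.01,-0.001,0,0.085,-0.004,0.018,-0.002,0,0.085,-0.004,0.026,-0.002,0,0.085,-0.004,0.034,-0.002,0,0.085,-0.004,0.042,-0.002,0,0.085,-0.004,0.05,-0.002,0,0.085,-0.004,0.058,-0.002,0,0.085,-0.004,0.066,-0.002,0,0.085,-0.004,0.074,-0.002,0,0.085,-0.004,0.082,-0.002,0,0.085,-0.004,0.09,-0.002,0,0.085]}}

```text
clock: 27.8
tcp_pos: [0.5394, 0.0294, 0.0473]
orientation: [-0.422, 0.904, -0.027, -0.064]
wrist_force: [0.4, -2.6, 2.3]
finger_gap: 0.085
grip_force: 1.4
```

```bash
python3 -c "
from m import *
measure()"
```

```text
blu 1424 [216.6 230. ] [0.5153 0.2868] x 0.364 0.676 y 0.271 0.302 ang(long axis from +x) 0.006
blu 108 [286.8 219.5] [0.5374 0.1107] x 0.506 0.571 y 0.105 0.116 ang(long axis from +x) -0.002
blu 41 [326.6 225. ] [0.5201 0.0037] x 0.507 0.534 y -0.003 0.008 ang(long axis from +x) -0.021
blu 115 [309.  255.3] [0.4403 0.0529] x 0.407 0.473 y 0.047 0.059 ang(long axis from +x) -0.058
blu 91 [349.1 256.8] [ 0.4342 -0.054 ] x 0.402 0.468 y -0.06 -0.048 ang(long axis from +x) -0.066
blu 54 [565.6 354.7] [ 0.1725 -0.6035] x 0.164 0.182 y -0.615 -0.592 ang(long axis from +x) 1.252
```

{"fn": "move_arm", "kwargs": {"moves": [0,0.011,0,0,0.085,0,0.022,0,0,0.085,0,0.033,0,0,0.085,0,0.044,0,0,0.085,0,0.055,0,0,0.085,0,0.066,0,0,0.085,0,0.077,0,0,0.085,0,0.088,0,0,0.085,0,0.099,0,0,0.085,0,0.11,0,0,0.085,0,0.121,0,0,0.085,0,0.132,0,0,0.085]}}

```text
clock: 28.85
tcp_pos: [0.5393, 0.1618, 0.0472]
orientation: [-0.422, 0.904, -0.027, -0.064]
wrist_force: [-0.3, -0.8, -1.3]
finger_gap: 0.0848
grip_force: 0.7
```

```bash
python3 s.py|head -5; python3 -c "
from m import *
measure()"
```

```text
[-0.33 -0.75 -1.29] [-0.942 -0.031  0.016] [0.5393 0.1618 0.0472] 28.85
R
 [[ 0.99  -0.103 -0.092]
 [ 0.005 -0.642  0.767]
 [-0.138 -0.76  -0.635]] q [-0.251  0.66  -0.224  1.102  0.804  2.772]
yel 1579 [439.4 212. ] [ 0.5478 -0.2829] x 0.392 0.706 y -0.299 -0.267 ang(long axis from +x) 0.001
blu 1455 [216.7 229.1] [0.5176 0.2866] x 0.364 0.676 y 0.271 0.302 ang(long axis from +x) 0.002
blu 42 [278.6 226.4] [0.5195 0.1332] x 0.507 0.531 y 0.127 0.138 ang(long axis from +x) -0.067
blu 105 [308.9 254.6] [0.4423 0.0532] x 0.407 0.473 y 0.047 0.059 ang(long axis from +x) -0.082
blu 50 [565.4 354.8] [ 0.1723 -0.603 ] x 0.164 0.182 y -0.615 -0.589 ang(long axis from +x) 1.355
```

{"fn": "move_arm", "kwargs": {"moves": [0,0.008,0,0,0.085,0,0.016,0,0,0.085,0,0.024,0,0,0.085,0,0.032,0,0,0.085,0,0.04,0,0,0.085,0,0.048,0,0,0.085,0,0.054,0,0,0.085,0,0.06,0,0,0.085,0,0.065,0,0,0.085,0,0.069,0,0,0.085,0,0.073,0,0,0.085,0,0.076,0,0,0.085]}}

```text
clock: 29.9
tcp_pos: [0.5395, 0.237, 0.0473]
orientation: [-0.422, 0.904, -0.027, -0.064]
wrist_force: [-0.5, -1.9, 1.4]
finger_gap: 0.0851
grip_force: 1.2
```

```bash
python3 s.py|head -5
```

```text
[-0.5  -1.85  1.43] [-0.865  0.01   0.096] [0.5395 0.237  0.0473] 29.9
R
 [[ 0.99  -0.103 -0.092]
 [ 0.005 -0.642  0.767]
 [-0.138 -0.76  -0.635]] q [-0.119  0.622 -0.28   0.949  0.849  2.955]
```

{"fn": "move_arm", "kwargs": {"moves": [0,0.0015,0,0,0.085,0,0.003,0,0,0.085,0,0.0045,0,0,0.085,0,0.005,0,0,0.085]}}

```text
clock: 30.23
tcp_pos: [0.5396, 0.2417, 0.0473]
orientation: [-0.422, 0.904, -0.027, -0.064]
wrist_force: [-0.2, -1.3, 2.0]
finger_gap: 0.085
grip_force: 1.2
```

{"fn": "move_arm", "kwargs": {"moves": [0,0.001,0,0,0.085,0,0.002,0,0,0.085,0,0.003,0,0,0.085]}}

```text
clock: 30.48
tcp_pos: [0.5395, 0.2446, 0.0472]
orientation: [-0.422, 0.904, -0.027, -0.064]
wrist_force: [0.4, -2.2, 1.6]
finger_gap: 0.0852
grip_force: 1.2
```

{"fn": "move_arm", "kwargs": {"moves": [0,0.001,0,0,0.085,0,0.002,0,0,0.085]}}

```text
clock: 30.65
tcp_pos: [0.5395, 0.2467, 0.0472]
orientation: [-0.422, 0.904, -0.027, -0.064]
wrist_force: [-0.1, -2.9, 1.2]
finger_gap: 0.085
grip_force: 1.2
```

{"fn": "move_arm", "kwargs": {"moves": [0,0.001,0,0,0.085,0,0.002,0,0,0.085]}}

```text
clock: 30.82
tcp_pos: [0.5395, 0.2487, 0.0473]
orientation: [-0.422, 0.904, -0.027, -0.064]
wrist_force: [-0.4, -1.8, 1.4]
finger_gap: 0.085
grip_force: 1.2
```

{"fn": "move_arm", "kwargs": {"moves": [0,0.001,0,0,0.085,0,0.002,0,0,0.085]}}

```text
clock: 30.98
tcp_pos: [0.5396, 0.2506, 0.0472]
orientation: [-0.422, 0.904, -0.027, -0.063]
wrist_force: [0.5, -5.2, 2.2]
finger_gap: 0.0851
grip_force: 2.5
```

{"fn": "move_arm", "kwargs": {"moves": [0,0.001,0,0,0.085,0,0.002,0,0,0.085]}}

```text
clock: 31.15
tcp_pos: [0.54, 0.252, 0.0472]
orientation: [-0.422, 0.904, -0.027, -0.063]
wrist_force: [1.0, -8.8, 2.4]
finger_gap: 0.0848
grip_force: 4.1
```

{"fn": "move_arm", "kwargs": {"moves": [0,0.001,0,0,0.085,0,0.002,0,0,0.085]}}

```text
clock: 31.32
tcp_pos: [0.5406, 0.2534, 0.0471]
orientation: [-0.421, 0.904, -0.027, -0.063]
wrist_force: [2.1, -11.5, 3.3]
finger_gap: 0.0848
grip_force: 5.7
```

{"fn": "move_arm", "kwargs": {"moves": [0,0,0,0,0.085,0,0,0,0,0.085,0,-0.001,0,0,0.085,0,-0.002,0,0,0.085,0,-0.003,0,0,0.085,0,-0.004,0,0,0.085,0,-0.006,0,0,0.085,0,-0.012,0,0,0.085,0,-0.03,0,0,0.085,0,-0.06,0,0,0.085,0,-0.07,0.04,0,0.085,0,-0.08,0.08,0,0.085]}}

```text
clock: 32.32
tcp_pos: [0.5374, 0.1738, 0.1255]
orientation: [-0.423, 0.903, -0.029, -0.067]
wrist_force: [1.3, -0.2, 1.0]
finger_gap: 0.085
grip_force: 0.0
```

{"fn": "move_arm", "kwargs": {"moves": [0,0,0.06,0,0.085,0,0,0.06,0,0.085,-0.03,-0.06,0.06,0,0.085,-0.05,-0.1,0.06,0,0.085,-0.07,-0.14,0.06,0,0.085,-0.09,-0.18,0.06,0,0.085,-0.1,-0.21,0.06,0,0.085,-0.1,-0.21,0.06,0,0.085]}}

```text
clock: 32.98
tcp_pos: [0.4379, -0.0381, 0.1873]
orientation: [-0.423, 0.903, -0.028, -0.064]
wrist_force: [1.2, -0.2, 0.3]
finger_gap: 0.0851
grip_force: 0.0
```

```bash
python3 s.py|head -5; python3 -c "
from m import *
measure()"
```

```text
[ 1.2  -0.16  0.3 ] [-0.656 -0.116 -0.007] [ 0.4379 -0.0381  0.1873] 32.9833
R
 [[ 0.99  -0.105 -0.091]
 [ 0.003 -0.641  0.768]
 [-0.139 -0.761 -0.634]] q [-0.665  0.524 -0.125  1.632  0.58   2.319]
yel 1142 [438.6 194.8] [ 0.5913 -0.2829] x 0.477 0.706 y -0.299 -0.267 ang(long axis from +x) 0.000
blu 1406 [216.7 230.3] [0.5146 0.2868] x 0.364 0.676 y 0.271 0.302 ang(long axis from +x) 0.005
blu 115 [308.9 255.3] [0.4405 0.0531] x 0.407 0.473 y 0.047 0.059 ang(long axis from +x) -0.053
blu 41 [349.3 249.5] [ 0.4536 -0.0552] x 0.436 0.468 y -0.06 -0.051 ang(long axis from +x) -0.083
```

{"fn": "move_arm", "kwargs": {"moves": [0.001,-0.003,-0.04,0,0.085,0.001,-0.003,-0.08,0,0.085,0.001,-0.003,-0.11,0,0.085,0.001,-0.003,-0.125,0,0.085,0.001,-0.003,-0.134,0,0.085,0.001,-0.003,-0.139,0,0.085,0.001,-0.003,-0.139,0,0.085]}}

```text
clock: 33.62
tcp_pos: [0.4402, -0.0381, 0.048]
orientation: [-0.423, 0.904, -0.027, -0.064]
wrist_force: [-0.5, 0.6, -0.3]
finger_gap: 0.0848
grip_force: 0.0
```

```bash
python3 s.py|head -5
```

```text
[-0.5   0.63 -0.26] [-0.696 -0.031  0.004] [ 0.4402 -0.0381  0.048 ] 33.6167
R
 [[ 0.99  -0.103 -0.093]
 [ 0.005 -0.641  0.768]
 [-0.139 -0.761 -0.634]] q [-0.661  0.69  -0.233  1.357  0.581  2.32 ]
```

{"fn": "move_arm", "kwargs": {"moves": [-0.001,0.005,-0.001,0,0.085,-0.001,0.012,-0.001,0,0.085,-0.001,0.02,-0.001,0,0.085,-0.001,0.028,-0.001,0,0.085,-0.001,0.036,-0.001,0,0.085,-0.001,0.044,-0.001,0,0.085,-0.001,0.052,-0.001,0,0.085,-0.001,0.06,-0.001,0,0.085,-0.001,0.068,-0.001,0,0.085,-0.001,0.076,-0.001,0,0.085,-0.001,0.084,-0.001,0,0.085,-0.001,0.092,-0.001,0,0.085]}}

```text
clock: 34.62
tcp_pos: [0.4394, 0.0544, 0.0473]
orientation: [-0.422, 0.904, -0.027, -0.064]
wrist_force: [0.5, -3.8, 2.8]
finger_gap: 0.0848
grip_force: 2.0
```

```bash
python3 -c "
from m import *
measure()"
```

```text
yel 426 [437.6 166.5] [ 0.6696 -0.2974] x 0.617 0.715 y -0.314 -0.281 ang(long axis from +x) 0.039
blu 1400 [216.6 230.3] [0.5147 0.2868] x 0.364 0.678 y 0.271 0.302 ang(long axis from +x) 0.005
blu 109 [278.4 258.7] [0.433  0.1353] x 0.4 0.464 y 0.129 0.142 ang(long axis from +x) 0.009
blu 31 [318.6 266. ] [0.4114 0.0277] x 0.401 0.422 y 0.024 0.032 ang(long axis from +x) 0.045
blu 57 [565.5 354.7] [ 0.1725 -0.6032] x 0.164 0.182 y -0.615 -0.59 ang(long axis from +x) 1.188
```

Squared up again; continue to the mouth.

{"fn": "move_arm", "kwargs": {"moves": [0,0.011,0,0,0.085,0,0.022,0,0,0.085,0,0.033,0,0,0.085,0,0.044,0,0,0.085,0,0.055,0,0,0.085,0,0.066,0,0,0.085,0,0.077,0,0,0.085,0,0.088,0,0,0.085,0,0.099,0,0,0.085,0,0.11,0,0,0.085,0,0.12,0,0,0.085,0,0.13,0,0,0.085]}}

```text
clock: 35.67
tcp_pos: [0.4388, 0.185, 0.0472]
orientation: [-0.422, 0.904, -0.027, -0.064]
wrist_force: [0.2, -2.7, 0.2]
finger_gap: 0.0849
grip_force: 1.2
```

```bash
python3 s.py|head -5; python3 -c "
from m import *
measure()"
```

```text
[ 0.2  -2.73  0.19] [-1.046 -0.101 -0.005] [0.4388 0.185  0.0472] 35.6667
R
 [[ 0.99  -0.103 -0.093]
 [ 0.006 -0.642  0.767]
 [-0.138 -0.76  -0.635]] q [-0.256  0.522 -0.505  0.965  0.802  2.765]
yel 1581 [439.4 212. ] [ 0.5478 -0.283 ] x 0.392 0.708 y -0.299 -0.267 ang(long axis from +x) 0.000
blu 1396 [216.7 230.5] [0.514  0.2868] x 0.364 0.676 y 0.271 0.302 ang(long axis from +x) 0.005
blu 41 [271. 267.] [0.4113 0.1557] x 0.401 0.422 y 0.15 0.161 ang(long axis from +x) -0.016
blu 51 [565.7 354.6] [ 0.1729 -0.604 ] x 0.164 0.182 y -0.615 -0.59 ang(long axis from +x) 1.135
```

{"fn": "move_arm", "kwargs": {"moves": [0,0.008,0,0,0.085,0,0.016,0,0,0.085,0,0.024,0,0,0.085,0,0.032,0,0,0.085,0,0.04,0,0,0.085,0,0.046,0,0,0.085,0,0.051,0,0,0.085,0,0.055,0,0,0.085,0,0.058,0,0,0.085,0,0.06,0,0,0.085]}}

```text
clock: 36.55
tcp_pos: [0.4394, 0.2439, 0.0472]
orientation: [-0.422, 0.904, -0.027, -0.064]
wrist_force: [-0.3, -3.4, -0.2]
finger_gap: 0.085
grip_force: 1.5
```

{"fn": "move_arm", "kwargs": {"moves": [0,0.001,0,0,0.085,0,0.002,0,0,0.085,0,0.003,0,0,0.085]}}

```text
clock: 36.8
tcp_pos: [0.4396, 0.2465, 0.0472]
orientation: [-0.422, 0.904, -0.027, -0.064]
wrist_force: [0.7, -2.6, 0.8]
finger_gap: 0.0848
grip_force: 1.5
```

{"fn": "move_arm", "kwargs": {"moves": [0,0.001,0,0,0.085,0,0.002,0,0,0.085]}}

```text
clock: 36.97
tcp_pos: [0.4396, 0.2485, 0.0472]
orientation: [-0.422, 0.904, -0.027, -0.063]
wrist_force: [-0.1, -3.8, 0.7]
finger_gap: 0.085
grip_force: 1.5
```

{"fn": "move_arm", "kwargs": {"moves": [0,0.001,0,0,0.085,0,0.002,0,0,0.085]}}

```text
clock: 37.13
tcp_pos: [0.4396, 0.2503, 0.0471]
orientation: [-0.422, 0.904, -0.027, -0.064]
wrist_force: [-0.9, -7.8, 2.8]
finger_gap: 0.0853
grip_force: 3.7
```

{"fn": "move_arm", "kwargs": {"moves": [0,0.001,0,0,0.085,0,0.002,0,0,0.085,0,0.002,0,0,0.085]}}

```text
clock: 37.38
tcp_pos: [0.4396, 0.2519, 0.0471]
orientation: [-0.422, 0.904, -0.027, -0.064]
wrist_force: [-0.4, -9.5, 4.2]
finger_gap: 0.0853
grip_force: 4.8
```

{"fn": "move_arm", "kwargs": {"moves": [0,0.001,0,0,0.085,0,0.0015,0,0,0.085,0,0.0015,0,0,0.085,0,0.0015,0,0,0.085]}}

```text
clock: 37.72
tcp_pos: [0.4396, 0.2529, 0.047]
orientation: [-0.421, 0.904, -0.028, -0.064]
wrist_force: [-2.4, -12.3, 5.2]
finger_gap: 0.0849
grip_force: 6.5
```

{"fn": "move_arm", "kwargs": {"moves": [0,-0.001,0,0,0.085,0,-0.002,0,0,0.085,0,-0.003,0,0,0.085,0,-0.004,0,0,0.085,0,-0.006,0,0,0.085,0,-0.012,0,0,0.085,0,-0.03,0,0,0.085,0,-0.06,0,0,0.085,0,-0.07,0.04,0,0.085,0,-0.08,0.08,0,0.085,0,-0.1,0.12,0,0.085,0,-0.12,0.15,0,0.085]}}

```text
clock: 38.72
tcp_pos: [0.4392, 0.1338, 0.1996]
orientation: [-0.423, 0.904, -0.026, -0.063]
wrist_force: [1.0, -0.0, -0.6]
finger_gap: 0.0851
grip_force: 0.0
```

{"fn": "move_arm", "kwargs": {"moves": [0,-0.1,0.04,0,0.085,0,-0.1,0.04,0,0.085,0,-0.1,0.04,0,0.085,0,-0.1,0.04,0,0.085]}}

```text
clock: 39.05
tcp_pos: [0.4414, 0.0297, 0.2384]
orientation: [-0.422, 0.904, -0.029, -0.061]
wrist_force: [0.1, 0.4, -0.4]
finger_gap: 0.0851
grip_force: 0.0
```

```bash
python3 -c "
from m import *
s=env.get_state();print(s['clock'],s['wrist_force'],s['tcp_pos'])
# tinted blocks through the clear roofs, between mouth and sign, top and side views
for n in('top','side'):
  c=cam(n); im=c['pixels'].astype(float)
  for nm,ch in(('blue',im[...,2]-im[...,0]),('yel',np.minimum(im[...,0],im[...,1])-im[...,2])):
    d=cv2.GaussianBlur(ch,(3,3),0); base=np.median(d)
    m=((d>14)).astype(np.uint8)
    # keep only pixels whose ray at z=.028 lies in a block zone
    k,l,st,ce=cv2.connectedComponentsWithStats(m)
    for i in range(1,k):
      if 25<st[i,4]<400:
        P=ray(c,ce[i],.028)
        if .19<abs(P[1])<.36 and .35<P[0]<.75:
          pts=np.array([ray(c,p,.028)[:2] for p in np.argwhere(l==i)[:,::-1]]); v=np.linalg.svd(pts-pts.mean(0))[2][0]
          print(n,nm,st[i],P.round(4),'ang %.3f'%np.arctan(v[1]/v[0]),'y',pts[:,1].min().round(4),pts[:,1].max().round(4),'x',pts[:,0].min().round(3),pts[:,0].max().round(3))
"
```

```text
39.05 [ 0.07821761  0.39485946 -0.36458816] [0.44136953 0.02972539 0.23844851]
top blue [243 207   7  28 145] [0.5365 0.2235 0.028 ] ang 0.018 y 0.2138 0.2302 x 0.501 0.574
top blue [243 246   8  28 184] [0.4319 0.2218 0.028 ] ang 0.038 y 0.2123 0.2314 x 0.396 0.469
top yel [409 176   5  24  72] [ 0.6148 -0.2247  0.028 ] ang -0.028 y -0.2295 -0.2193 x 0.584 0.646
top yel [451 176   3  23  52] [ 0.613  -0.3331  0.028 ] ang 0.015 y -0.336 -0.3301 x 0.584 0.643
side blue [264 147   8   7  42] [0.7089 0.3479 0.028 ] ang 1.149 y 0.3319 0.3652 x 0.696 0.721
side blue [233 187  27  20 318] [0.5295 0.2103 0.028 ] ang 0.124 y 0.1853 0.2376 x 0.488 0.574
side blue [200 203  28  23 354] [0.4248 0.2069 0.028 ] ang 0.209 y 0.1825 0.2337 x 0.384 0.469
side yel [373 265  22  22 146] [ 0.6061 -0.232   0.028 ] ang 0.025 y -0.2384 -0.2251 x 0.568 0.646
side yel [395 297  34  28 385] [ 0.5795 -0.3329  0.028 ] ang -0.069 y -0.3451 -0.3198 x 0.534 0.63
```

All three are seated: trailing blocks at y ≈ 0.223 (sink), 0.222 (relay) and -0.225 (yellow), square within about 0.04 rad, with the arm clear.

```bash
python3 -c "
from workcell import env
print(env.hand_in())"
```

```text
the job is handed in; nothing more can be done
None
```

All three pallets went into their bays in order (yellow, blue heat sink, blue relays), each pressed on its stop with about 8–9 N by the wrist sensor, left square, and the job is handed in; the verdict was not shown. The vertical fingers could not reach under the roof, so I built up a 50° tool tilt by commanding turns past joint 6's limit, and once touched the roof edge with about 14 N.

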